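# Tighten the test chamber cover crisscross, then open the air

## Robot

A 6-joint arm with a two-finger parallel gripper is mounted at the origin on a cart in front of the work surface, level with it; the furniture and walls round the work are solid. World frame = base frame: x ahead of the robot, y to its left, z up, the work surface at z = 0. Lengths are in m, angles in rad, forces in N, time in s.
With the tool pointing down it reaches from about 0.375 to 0.925 m from the base axis. Payload 5.7 kg.
Tool frame: the origin (TCP) lies midway between the tips of the shut fingers; the grasp point (between the pads) lies 19 mm behind it; z points along the fingers, y is the line along which they close (so a half turn about z gives the same grasp; the last joint's range is limited). The gripper opens to 88 mm and grips with 3 to 60 N. Pads are 20 mm wide; open, the fingers measure 115 mm over their backs; the gripper's body (75 mm by 178 mm) begins 61 mm behind the grasp point.
Start: joints at [-0.115, 0.359, 1.51, -0, 1.272, -0.115], TCP at [0.6, -0, 0.223] pointing down, gripper open.
Joint ranges: [-2.97, 2.97], [-1.01, 2.36], [0.21, 2.38], [-0.96, 4.11], [0.2, 2.71], [-2.98, 2.98]. Speed limits (rad/s): [2.39, 2.39, 3.14, 3.14, 3.14, 3.14].

## Interface

Orientations are given as a unit quaternion [x, y, z, w].
In Python, from bench import move_ptp, servo_line, goto_joints, move_gripper, sleep, inverse_kinematics, capture, PlanningError, close_job, spot_in, silhouettes, current_clock, current_joint_pos, current_qvel, current_joint_torque, current_position, current_orientation, current_force, current_torque, current_finger_gap, current_grip_force gives the robot as it stands. Calls block until the motion is done:
- move_ptp(position, orientation): joint-space move of the TCP to a pose.
- servo_line(position, orientation=None, rate=0.15, contact_N=None): straight line of the TCP; orientation=None keeps the orientation; rate is the mean speed in m/s. With contact_N (N) it stops when the force on the tool has changed by that much, and returns True; else False.
- goto_joints(angles): joint-space move.
- move_gripper(opening): finger opening in m; the grip force is fixed at half the most; returns when the fingers have stopped.
- sleep(seconds).
- inverse_kinematics(position, orientation): joint angles nearest the present ones, or None.
- capture(name): name is "scene" or "side" or "wrist"; returns a dict with "image" (480x640x3 uint8, blue, green, red), "range_z" (480x640 float32, m along the optical axis (not along the pixel's ray), 0 where there is no reading), "intrinsics" (3x3 intrinsics, pixels), "R" (3x3) and "t" (3): a world point X has camera coordinates R X + t. Camera axes: x right, y down, z forward; pixel columns grow to the right and rows downward; lengths in m; the calibration is good to about 2 mm. A picture is of the moment at which its call begins.
A pose or a line that the arm cannot do raises PlanningError and nothing moves.
- close_job(): hands the job in; it is judged then, once.
Trained networks look in the newest picture that a camera, given by its name, has taken for a name from the list of things; names that differ only in an ending like _2 or _b are one class to them, and where a whole thing is asked for, a point or a joint stands for the part that bears it (a point fixed in the world has none). Each returns a list of dicts, best first, with "conf" (0 to 1); they miss things now and then, are a little off and sometimes report something else, mostly with a low value. They report only what shows in the picture. A call takes as long as a camera call.
- spot_in(camera, query): "xy" ([column, row] in pixels, amid what is visible of it).
- silhouettes(camera, query): "region" (480x640 bool, what is visible of it) and "xy" ([column, row] in pixels, amid what is visible of it).
Readings, each from a call of its own:
- current_clock(): time.
- current_joint_pos(): joint angles.
- current_qvel(): joint speeds.
- current_joint_torque(): joint torques, N m.
- current_position(): TCP position.
- current_orientation(): TCP orientation.
- current_force(): force on the tool from outside, world axes, zero at the start.
- current_torque(): the same for the moment, N m.
- current_finger_gap(): finger opening in m.
- current_grip_force(): force on a finger pad.
Only numpy, scipy, OpenCV 4.12 (cv2) and the standard library are available. Lean on these libraries where they do the work, as an engineer would, in place of code of your own. Each camera call takes 0.05 s, during which the arm holds its last target. There are 200 camera calls.

## Task

Tighten the leak-test chamber's cover evenly: turn its four clamp screws clockwise in crisscross order (after one screw, the one diagonally opposite, then the other diagonal), first all four to the half-way mark, then, crisscross again, all four fully home to their stops. Only then let the air in by swinging the lever of the tap at its side fully in line with the tap's pipe. Leave the other things on the bench where they are.

Things in the scene. Friction and masses are not known exactly. Their poses are not given: they have to be found in the camera images.
- chamber: Leak-test chamber fixed to the bench: grey base 180 x 180 mm, aluminium cover plate with its top 50 mm above the bench, capped port 34 mm wide and 24 mm high at its centre, four clamp screws with steel bar handles. Origin: centre of its underside; x, y along its sides (x away from the robot), z up. Black marks on the cover at each screw: single line half-way, double line fully tight.
- screw_a (a joint): Turn of clamp screw a, its axis at (+60, +60) mm in the chamber's frame (far left seen from the robot), diagonal partner of screw c. Rad, grows clockwise from above (tightening): 0 loose, 0.65 half-way (nose at the single line), 1.30 tight (nose at the double line, hard stop). Stays where left; friction 0.15 N m. At 0 the nose points 262 deg anticlockwise from the chamber's x.
- grip_a (a point): Centre of screw a's handle bar, on the screw's axis, 85 mm above the bench, 35 mm above the cover. Bar 12 mm wide, 26 mm high; along its x (turns with the screw) 34 mm to the blunt end (-x), 42 mm to the pointer nose (+x; 6.5 mm wide, last 14 mm). Free under the bar: 11 mm round an 11 mm neck, down to a 26 mm wide nut. z up.
- screw_b (a joint): Turn of clamp screw b, its axis at (-60, +60) mm in the chamber's frame (near left seen from the robot), diagonal partner of screw d. Rad, grows clockwise from above (tightening): 0 loose, 0.65 half-way (nose at the single line), 1.30 tight (nose at the double line, hard stop). Stays where left; friction 0.15 N m. At 0 the nose points 352 deg anticlockwise from the chamber's x.
- grip_b (a point): Centre of screw b's handle bar, on the screw's axis, 85 mm above the bench, 35 mm above the cover. Bar 12 mm wide, 26 mm high; along its x (turns with the screw) 34 mm to the blunt end (-x), 42 mm to the pointer nose (+x; 6.5 mm wide, last 14 mm). Free under the bar: 11 mm round an 11 mm neck, down to a 26 mm wide nut. z up.
- screw_c (a joint): Turn of clamp screw c, its axis at (-60, -60) mm in the chamber's frame (near right seen from the robot), diagonal partner of screw a. Rad, grows clockwise from above (tightening): 0 loose, 0.65 half-way (nose at the single line), 1.30 tight (nose at the double line, hard stop). Stays where left; friction 0.15 N m. At 0 the nose points 82 deg anticlockwise from the chamber's x.
- grip_c (a point): Centre of screw c's handle bar, on the screw's axis, 85 mm above the bench, 35 mm above the cover. Bar 12 mm wide, 26 mm high; along its x (turns with the screw) 34 mm to the blunt end (-x), 42 mm to the pointer nose (+x; 6.5 mm wide, last 14 mm). Free under the bar: 11 mm round an 11 mm neck, down to a 26 mm wide nut. z up.
- screw_d (a joint): Turn of clamp screw d, its axis at (+60, -60) mm in the chamber's frame (far right seen from the robot), diagonal partner of screw b. Rad, grows clockwise from above (tightening): 0 loose, 0.65 half-way (nose at the single line), 1.30 tight (nose at the double line, hard stop). Stays where left; friction 0.15 N m. At 0 the nose points 172 deg anticlockwise from the chamber's x.
- grip_d (a point): Centre of screw d's handle bar, on the screw's axis, 85 mm above the bench, 35 mm above the cover. Bar 12 mm wide, 26 mm high; along its x (turns with the screw) 34 mm to the blunt end (-x), 42 mm to the pointer nose (+x; 6.5 mm wide, last 14 mm). Free under the bar: 11 mm round an 11 mm neck, down to a 26 mm wide nut. z up.
- tap_lever (a joint): Lever of the quarter-turn air tap on the chamber's left side, in rad, grows clockwise seen from above: 0 shut (lever across the tap's pipe, pointing to the chamber's -x), 1.57 fully open (lever in line with the pipe, pointing to the chamber's +y, hard stop). Friction about 0.4 N m; stays where it is left. The tap's pipe runs out of the chamber along its +y.
- lever_grip (a point): Middle of the tap lever's black sleeve, 66 mm out from the pivot, 85 mm above the bench; the lever points along its own -x axis. Sleeve 62 mm long, 19 mm wide, 9 mm thick (from 80 to 90 mm above the bench), its end 95 mm from the pivot; under it nothing is higher than 47 mm (tap body and hose tail).
- lever_pivot (a point): Point on the vertical pivot axis of the tap's lever, 85 mm above the bench, at (+30, +160) mm in the chamber's frame, that is 70 mm left of the cover's edge. It turns with the lever. The hub nut under it reaches 81 mm above the bench.
- spanner: Loose bystander: steel spanner 200 mm long lying right of the chamber; origin at the centre of its underside.
- marker: Loose bystander: marker pen with a black cap, 126 mm long, far left by the drawers; origin at the centre of its underside.
- tape: Loose bystander: roll of tape 104 mm across, 24 mm high, right front beyond the press frame's post; origin at the centre of its underside.
- tin: Loose bystander: flat round tin 72 mm across, 34 mm high, behind the chamber; origin at the centre of its underside.

How it is judged:
By the outcome, as a careful person would: the job done as asked, in the order asked, and still so for the second after the job is handed in, with the robot touching nothing.
It also fails if it takes over 72 s, if anything falls off the work surface, if the arm or the gripper's body presses on something with over 40 N, if the wrist force passes 120 N, or if a joint passes its speed limit or range.

## Working session

There is one attempt and no reset: what is moved stays moved. The work goes in short steps, each a Python script; the robot and the scene stay as the last script left them, time stands still between calls to the robot, and variables do not carry over. Pictures are saved under pics/ and viewed, at most 10 in all, crops included, and the job is handed in when it is done.

```bash
mkdir -p pics; ls; python3 - <<'E'
from bench import *
import cv2,numpy as np
ims=[]
for n in ["scene","side","wrist"]:
    c=capture(n); cv2.imwrite(f"pics/{n}0.png",c["image"]); np.savez(f"{n}0.npz",**c)
    print(n,c["intrinsics"][0],(-c["R"].T@c["t"]).round(3),c["R"][2].round(2))
    for q in ["chamber","grip_a","lever_grip","lever_pivot","tin","spanner"]:
        print(q,[(np.round(d["xy"]).tolist(),round(d["conf"],2)) for d in spot_in(n,q)][:6])
print(current_clock(),current_orientation())
E
```

```text
pics
scene [543.07288584   0.         323.89717044] [-0.245 -0.929  0.79 ] [ 0.62  0.56 -0.55]
chamber [([270.0, 227.0], 0.58)]
grip_a [([235.0, 213.0], 0.87), ([306.0, 218.0], 0.86), ([268.0, 234.0], 0.59), ([274.0, 201.0], 0.55), ([363.0, 258.0], 0.33)]
lever_grip [([224.0, 193.0], 0.66)]
lever_pivot [([226.0, 194.0], 0.46)]
tin [([361.0, 223.0], 0.82)]
spanner [([364.0, 256.0], 0.68), ([281.0, 194.0], 0.49)]
side [529.70857319   0.         322.6371364 ] [0.862 0.796 1.002] [-0.18 -0.72 -0.67]
chamber [([395.0, 317.0], 0.7), ([286.0, 262.0], 0.62), ([373.0, 294.0], 0.56), ([385.0, 250.0], 0.34)]
grip_a [([342.0, 257.0], 0.76), ([386.0, 253.0], 0.72), ([348.0, 291.0], 0.65), ([398.0, 284.0], 0.63)]
lever_grip [([390.0, 320.0], 0.67), ([401.0, 285.0], 0.26)]
lever_pivot [([387.0, 322.0], 0.69)]
tin [([284.0, 257.0], 0.55)]
spanner [([317.0, 245.0], 0.65)]
wrist [419.87947676   0.         319.84928554] [0.6   0.082 0.384] [ 0.   -0.3  -0.95]
chamber [([243.0, 238.0], 0.63), ([148.0, 329.0], 0.56)]
grip_a [([143.0, 224.0], 0.8), ([149.0, 333.0], 0.71), ([302.0, 234.0], 0.66), ([292.0, 368.0], 0.62)]
lever_grip [([200.0, 86.0], 0.79)]
lever_pivot [([199.0, 90.0], 0.83)]
tin [([422.0, 376.0], 0.63)]
spanner [([199.0, 87.0], 0.63), ([352.0, 442.0], 0.6)]
1.05 [ 7.07108454e-01  7.07105107e-01 -2.61385092e-05 -3.45197526e-05]
```

```bash
python3 - <<'E'
import cv2,numpy as np
a=cv2.imread("pics/side0.png");b=cv2.imread("pics/scene0.png")
A=cv2.resize(a[150:400,200:530],None,fx=2.4,fy=2.4,interpolation=cv2.INTER_CUBIC);cv2.imwrite("pics/side_c.png",A)
cv2.imwrite("pics/scene_c.png",cv2.resize(b[60:360,120:520],None,fx=2,fy=2,interpolation=cv2.INTER_CUBIC))
E
```

```text
(no output)
```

View pics/side_c.png

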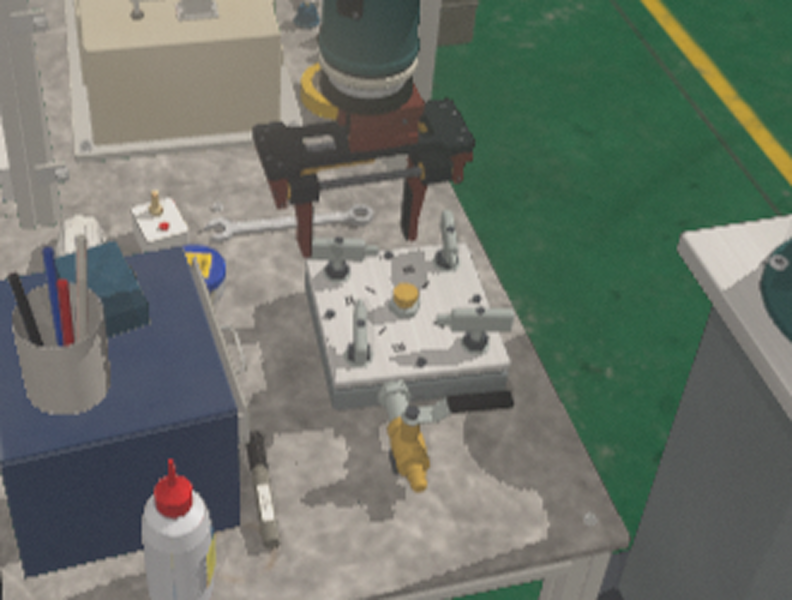

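View pics/wrist0.png

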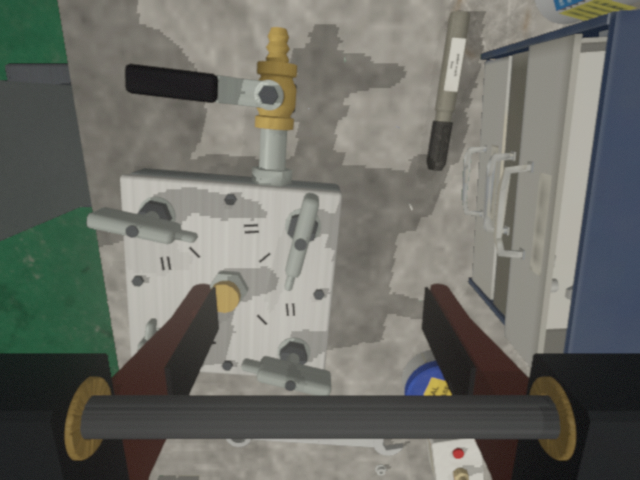

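View pics/scene_c.png

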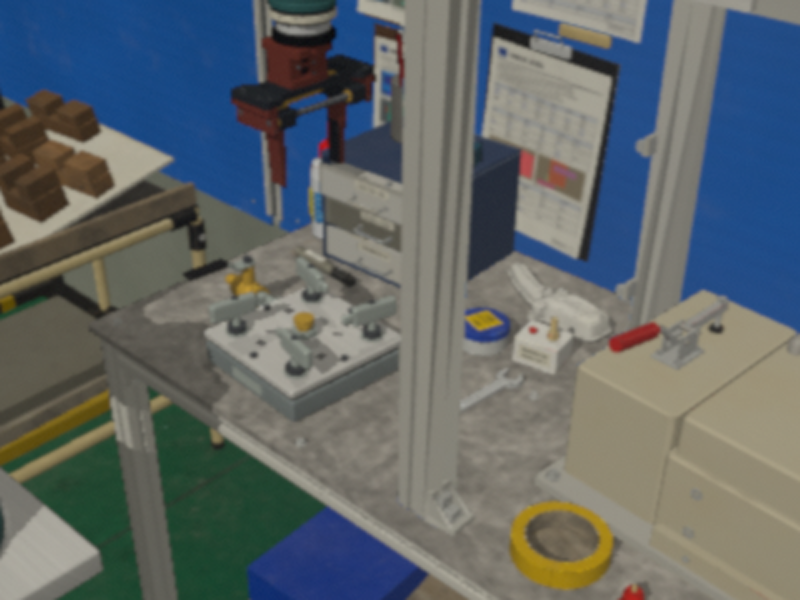

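The wrist view shows the four bars: b at (140,228) with its nose to the right, a at (303,240) with its nose down, d at (290,375) with its nose left, and c hidden by the finger near (150,333). The tap pivot is at (268,95) and the sleeve at (170,83), pointing to −x. The side view shows all four bars, with the drawers and marker to the left of the chamber and further from the robot. Next I fit the chamber pose to the depth data.

```bash
cat > fit.py <<'E'
import numpy as np
from scipy.optimize import minimize
SC={'a':(.06,.06,262),'b':(-.06,.06,352),'c':(-.06,-.06,82),'d':(.06,-.06,172)}
def cloud(c):
    K,R,t,z=c["intrinsics"],c["R"],c["t"],c["range_z"]
    v,u=np.nonzero(z>0); d=z[v,u]
    P=np.stack([(u-K[0,2])/K[0,0]*d,(v-K[1,2])/K[1,1]*d,d],1)
    return (P-t)@R
def proj(c,X):
    p=c["intrinsics"]@(c["R"]@np.asarray(X)+c["t"]); return p[:2]/p[2]
def triang(cams,pix):
    A=[];b=[]
    for c,(u,v) in zip(cams,pix):
        r=np.linalg.inv(c["intrinsics"])@[u,v,1]; r=c["R"].T@r; r/=np.linalg.norm(r)
        o=-c["R"].T@c["t"]; M=np.eye(3)-np.outer(r,r); A.append(M); b.append(M@o)
    return np.linalg.lstsq(np.vstack(A),np.hstack(b),rcond=None)[0]
def to_world(p,x): 
    c,s=np.cos(p[2]),np.sin(p[2]); return np.array([p[0]+c*x[0]-s*x[1],p[1]+s*x[0]+c*x[1]])
def boxdist(q,x0,x1,h):   # signed distance outside a box
    dx=np.maximum(x0-q[:,0],q[:,0]-x1); dy=abs(q[:,1])-h
    return np.maximum(dx,dy)
def fit(B,p0,turn=dict(a=0,b=0,c=0,d=0)):
    """B: xy of points on bar tops; penalise points outside the bars' outlines, ends included"""
    def cost(p):
        D=[]
        for k,(x,y,an) in SC.items():
            w=to_world(p,(x,y)); th=p[2]+np.radians(an)-turn[k]
            c,s=np.cos(th),np.sin(th); q=(B-w)@np.array([[c,-s],[s,c]])
            D.append(np.minimum(boxdist(q,-.034,.028,.006),boxdist(q,.028,.042,.00325)))
        d=np.min(D,0); e=np.maximum(d+.001,0); return np.mean(np.minimum(e,.01)**2)*1e6
    return min((minimize(cost,np.array(p0)+[dx,dy,dr],method="Nelder-Mead",options=dict(xatol=1e-5,fatol=1e-5,initial_simplex=np.array(p0)+[dx,dy,dr]+np.array([[0,0,0],[.005,0,0],[0,.005,0],[0,0,.03]]))) for dx in(-.006,0,.006) for dy in(-.006,0,.006) for dr in (-.05,0,.05)),key=lambda r:r.fun)
E
python3 - <<'E'
import numpy as np,cv2
from fit import *
C={n:dict(np.load(f"{n}0.npz")) for n in("wrist","side","scene")}
W={n:cloud(c) for n,c in C.items()}
for n,P in W.items():
    m=(P[:,2]>.044)&(P[:,2]<.056)&(P[:,0]>.38)&(P[:,0]<.68)&(P[:,1]>-.15)&(P[:,1]<.2)
    r=cv2.minAreaRect(P[m,:2].astype(np.float32)); print(n,"cover",m.sum(),r,np.median(P[m,2]))
g={"wrist":[(143,224),(149,333),(302,234),(292,368)],"side":[(398,284),(386,253),(348,291),(342,257)]}
T=[triang([C["wrist"],C["side"]],[a,b]) for a,b in zip(g["wrist"],g["side"])]
print("grips b,c,a,d\n",np.round(T,4)); T=np.array(T)
print("lever pivot",triang([C["wrist"],C["side"]],[(268,95),(200+412/2.4,150+412/2.4)]).round(4))
c0=T[:,:2].mean(0)
for n in W:
    P=W[n]; m=(P[:,2]>.092)&(P[:,2]<.103)&(np.hypot(*(P[:,:2]-c0).T)<.15)&(P[:,1]-c0[1]<.11)
    # drop fingers: near TCP x .6,y 0 z>.2 not in the slab
    r=fit(P[m,:2],[*c0,-.05]); print(n,m.sum(),r.x.round(4),np.degrees(r.x[2]).round(2),r.fun, np.median(P[m,2]))
P=W["side"]; 
for n in("side","scene","wrist"):
    P=W[n]; m=(P[:,2]>.12)&(P[:,0]>.3)&(P[:,0]<1)&(abs(P[:,1])<.5)&(np.hypot(P[:,0]-.6,P[:,1])>.13)
    H,_,_=np.histogram2d(P[m,0],P[m,1],bins=[np.arange(.3,1.01,.05),np.arange(-.5,.51,.05)])
    print(n,[(round(.325+.05*i,3),round(-.475+.05*j,3)) for i,j in np.argwhere(H>15)])
E
```

```text
wrist cover 28098 ((0.5250930190086365, -0.019595324993133545), (0.2650595009326935, 0.179645374417305), 85.24462890625) 0.04950904644144402
side cover 3008 ((0.5256962776184082, -0.017903268337249756), (0.27347707748413086, 0.1804419755935669), 85.45226287841797) 0.04848689828078272
scene cover 2115 ((0.5226272344589233, -0.019528120756149292), (0.27245157957077026, 0.18360938131809235), 86.1526870727539) 0.05145393565990251
grips b,c,a,d
 [[ 0.4685 -0.0029  0.0823]
 [ 0.4804 -0.0706  0.1238]
 [ 0.5877 -0.014   0.074 ]
 [ 0.5746 -0.1305  0.0759]]
lever pivot [0.5637 0.0886 0.0766]
wrist 3858 [ 0.5212 -0.0674 -0.0817] -4.68 0.07518813620054779 0.09685289025426709
side 354 [ 0.5223 -0.066  -0.0782] -4.48 0.37690475315766014 0.09560605149736104
scene 400 [ 0.5185 -0.0685 -0.0772] -4.42 0.5066663571301923 0.09767835983180068
side [(np.float64(0.325), np.float64(0.075)), (np.float64(0.375), np.float64(-0.025)), (np.float64(0.375), np.float64(0.025)), (np.float64(0.375), np.float64(0.075)), (np.float64(0.425), np.float64(-0.325)), (np.float64(0.425), np.float64(-0.025)), (np.float64(0.425
[... 3399 characters left out ...]
5)), (np.float64(0.875), np.float64(-0.325)), (np.float64(0.875), np.float64(-0.075)), (np.float64(0.875), np.float64(0.075)), (np.float64(0.875), np.float64(0.125)), (np.float64(0.925), np.float64(-0.375)), (np.float64(0.925), np.float64(-0.075)), (np.float64(0.925), np.float64(-0.025))]
wrist [(np.float64(0.725), np.float64(-0.075)), (np.float64(0.725), np.float64(-0.025)), (np.float64(0.725), np.float64(0.025)), (np.float64(0.725), np.float64(0.075)), (np.float64(0.725), np.float64(0.125)), (np.float64(0.775), np.float64(-0.075)), (np.float64(0.775), np.float64(-0.025)), (np.float64(0.775), np.float64(0.025)), (np.float64(0.775), np.float64(0.075)), (np.float64(0.775), np.float64(0.125))]
```

```bash
cat > ops.py <<'E'
import numpy as np
from bench import *
from fit import SC,to_world
from scipy.spatial.transform import Rotation as Rn
POSE=np.array([.5212,-.0674,np.radians(-4.65)])
OFF={'a':-np.pi*1.5,'c':np.pi*-.5,'b':-np.pi*1.5,'d':-np.pi*.5}   # closing axis minus bar angle
def quat(phi):
    c,s=np.cos(phi),np.sin(phi)
    return Rn.from_matrix(np.array([[-s,c,0],[c,s,0],[0,0,-1]])).as_quat()
def phi_of(k,turn): return POSE[2]+np.radians(SC[k][2])+OFF[k]-turn
ZT,ZG=.125,.068
def turn(k,t0,t1,over=0.):
    T0=current_clock(); xy=to_world(POSE,SC[k][:2]); q=quat(phi_of(k,t0))
    move_ptp([*xy,ZT],q)
    if servo_line([*xy,ZG],q,rate=.2,contact_N=12): 
        servo_line([*xy,ZT]); raise SystemExit(f"contact going down at {k} {current_force()}")
    move_gripper(.0); gap=current_finger_gap(); f=np.round(current_force(),1)
    j=np.array(current_joint_pos()); j[5]+=t1-t0+over      # tool down: j6 grows = clockwise
    goto_joints(j)
    f2,m2=np.round(current_force(),1),np.round(current_torque(),2)
    R=Rn.from_quat(current_orientation()).as_matrix(); ph=np.arctan2(R[1,1],R[0,1])
    if over: j[5]-=over; goto_joints(j)
    move_gripper(.036)
    servo_line([*xy,ZT],rate=.25)
    print(k,"gap",round(gap,4),"F",f,f2,m2,"turn",round(phi_of(k,0)-ph,3),"dt",round(current_clock()-T0,2),"t",round(current_clock(),2),flush=True)
E
python3 - <<'E'
from ops import *
from fit import cloud
P=cloud(dict(np.load("wrist0.npz"))); m=(P[:,2]>.06)&(P[:,2]<.3)&(P[:,1]>-.2)&(P[:,1]<.25)&(P[:,0]>.64)&(P[:,0]<.75)&(np.hypot(P[:,0]-.6,P[:,1])>.1)
print("drawer min x",np.percentile(P[m,0],[0,1,5]))
for k in'abcd': print(k,to_world(POSE,SC[k][:2]).round(4),[np.degrees(phi_of(k,t)).round(1) for t in(0,1.3)])
move_gripper(.036)
turn('a',0,.65)
capture("wrist"); c=capture("wrist"); np.savez("wrist1.npz",**c)
import cv2; cv2.imwrite("pics/wrist1.png",c["image"])
E
```

```text
drawer min x [0.70925778 0.71154946 0.72404969]
a [ 0.5859 -0.0125] [np.float64(-12.7), np.float64(-87.1)]
b [ 0.4663 -0.0027] [np.float64(77.3), np.float64(2.9)]
c [ 0.4565 -0.1223] [np.float64(-12.7), np.float64(-87.1)]
d [ 0.5761 -0.1321] [np.float64(77.4), np.float64(2.9)]
a gap 0.012 F [-3.   1.   6.7] [ 1.3 -0.5 -2.8] [-0.06 -0.14 -0.16] turn 0.648 dt 3.04 t 5.02
```

View pics/wrist1.png

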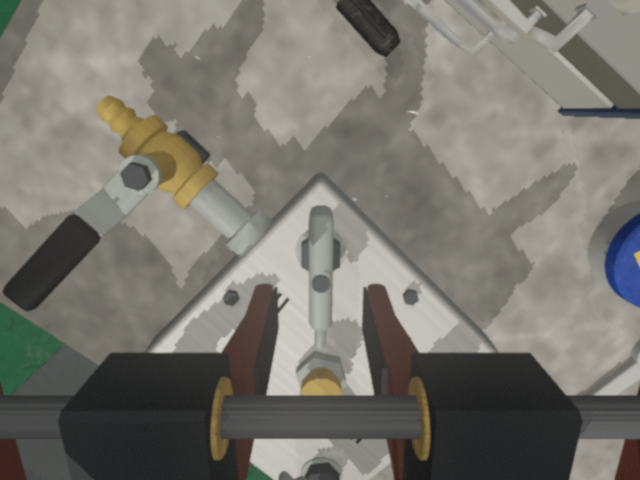

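The bar (320,270) is centred between the fingers and its nose now points diagonally at the port (320,345). The grip gap was 12 mm, so the grasp was sound. I'll do the other three to half-way, then check from above.

```bash
cat > check.py <<'E'
from ops import *
from fit import cloud
from scipy.optimize import minimize
def angles(P,th0):
    """measured bar turns from a principal-axis fit of bar-top points"""
    out={}
    for k in SC:
        w=to_world(POSE,SC[k][:2]); m=(P[:,2]>.092)&(P[:,2]<.104)&(np.hypot(*(P[:,:2]-w).T)<.045)
        if m.sum()<40: continue
        d=P[m,:2]-P[m,:2].mean(0); u=np.linalg.svd(d,full_matrices=False)[2][0]
        a=POSE[2]+np.radians(SC[k][2])-np.arctan2(u[1],u[0]); a=(a-th0+np.pi/2)%np.pi-np.pi/2+th0
        out[k]=(int(m.sum()),round(a,3))
    return out
E
python3 - <<'E'
from ops import *
from check import angles
from fit import cloud
import cv2
for k in'cbd': turn(k,0,.65)
p=to_world(POSE,(0,-.11))
move_ptp([*p,.30],quat(POSE[2]))
for n in("wrist","side"):
    c=capture(n); print(n,angles(cloud(c),.65)); cv2.imwrite(f"pics/{n}2.png",c["image"])
print(current_clock())
E
```

```text
c gap 0.012 F [-2.7  1.   6.9] [ 0.8 -0.1 -3.4] [-0.02  0.01 -0.11] turn 0.648 dt 3.44 t 8.56
b gap 0.0118 F [-2.1 -2.5  7.3] [-2.2 -4.5  0. ] [-0.79  0.13 -0.21] turn 0.647 dt 4.28 t 12.83
d gap 0.0118 F [-1.8 -0.8  6.4] [-1.8 -4.4  1.1] [-0.68  0.21 -0.12] turn 0.648 dt 3.38 t 16.21
wrist {'a': (344, np.float64(0.961)), 'b': (339, np.float64(0.339)), 'c': (1005, np.float64(0.649)), 'd': (1004, np.float64(0.655))}
side {'a': (96, np.float64(0.651)), 'b': (106, np.float64(0.644)), 'c': (84, np.float64(0.643)), 'd': (87, np.float64(0.66))}
17.1
```

View pics/wrist2.png

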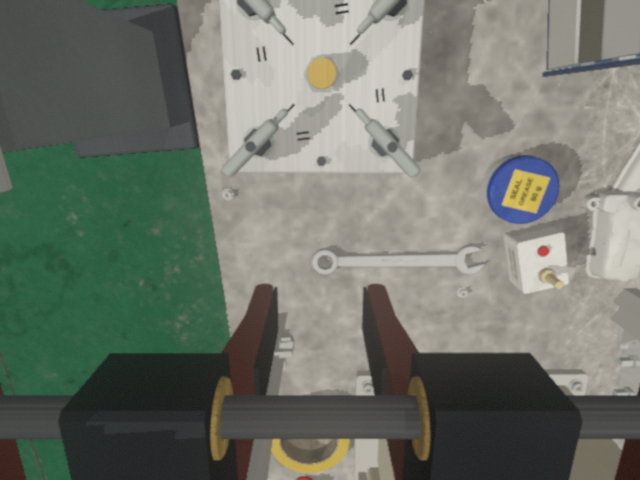

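All four noses point at the centre, on their single lines (c at (260,140), d at (385,145), a and b at the top edge). The side camera's depth data gives 0.64–0.66 for every screw. Next, the second crisscross to the stops.

```bash
python3 - <<'E'
from ops import *
from check import angles
from fit import cloud
import cv2
for k in'acbd': turn(k,.648,1.30,over=.04)
c=capture("side"); print(angles(cloud(c),1.3),current_clock())
# view over lever and chamber
p=to_world(POSE,(0,-.05)); move_ptp([*p,.33],quat(POSE[2]))
c=capture("wrist"); print(angles(cloud(c),1.3)); cv2.imwrite("pics/wrist3.png",c["image"]); np.savez("wrist3.npz",**c)
P=cloud(c); w=to_world(POSE,(-.036,.16)); m=(P[:,2]>.083)&(P[:,2]<.096)&(np.hypot(*(P[:,:2]-w).T)<.05)
if m.sum()>50:
    r=cv2.minAreaRect((P[m,:2]).astype(np.float32)); print("sleeve pred",w,"seen",r,np.median(P[m,2]))
S=[d["xy"] for d in spot_in("wrist","lever_grip")][:1]; print(S, current_clock())
E
```

```text
a gap 0.0117 F [-0.7  1.1  6.6] [ 0.6 -2.4 -1.1] [-0.38 -0.07  0.6 ] turn 1.337 dt 3.88 t 20.98
c gap 0.0119 F [0.5 2.  7.1] [ 0.1 -2.  -2.9] [-0.26 -0.01  0.71] turn 1.337 dt 3.72 t 24.7
b gap 0.0119 F [-3.  -2.2  5.6] [-0.5 -0.9 -2.6] [-0.03  0.17  0.54] turn 1.336 dt 4.56 t 29.26
d gap 0.0115 F [-2.2 -1.6  6.7] [-2.  -0.9 -0. ] [-0.35  0.25  0.66] turn 1.337 dt 3.66 t 32.92
{'a': (104, np.float64(1.298)), 'b': (94, np.float64(1.277)), 'c': (83, np.float64(1.271)), 'd': (73, np.float64(1.284))} 32.9667
{'a': (1001, np.float64(1.296)), 'b': (1019, np.float64(1.294)), 'c': (782, np.float64(1.297)), 'd': (767, np.float64(1.299))}
[] 33.9333
```

View pics/wrist3.png

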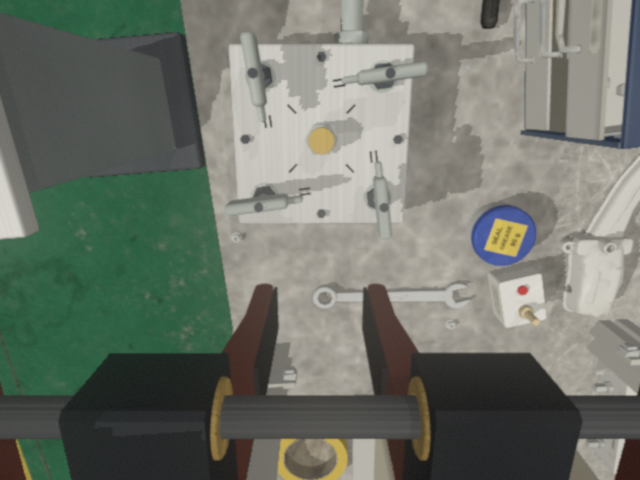

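All four noses sit at their double lines, at about (268,122), (340,83), (305,192) and (375,155). The measured turns are about 1.297 and the stop torque reversed sign at each screw. Next comes the tap: I check the lever against the first wrist view, then swing it.

```bash
python3 - <<'E'
from ops import *
from fit import cloud
import cv2
c=dict(np.load("wrist0.npz")); P=cloud(c)
w=to_world(POSE,(-.036,.16)); m=(P[:,2]>.083)&(P[:,2]<.096)&(np.hypot(*(P[:,:2]-w).T)<.05)
r=cv2.minAreaRect(P[m,:2].astype(np.float32)); print("sleeve pred",w.round(4),"seen",r,np.median(P[m,2]))
piv=to_world(POSE,(.03,.16)); print(piv)
def pose(a,z,r=.066):            # a = lever opening angle
    th=np.pi+POSE[2]-a
    return [piv[0]+r*np.cos(th),piv[1]+r*np.sin(th),z],quat(th-np.pi/2)
if np.hypot(*(np.array(r[0])-w))>.006: raise SystemExit("sleeve mismatch")
p,q=pose(0,.14); move_gripper(.044); move_ptp(p,q)
if servo_line(pose(0,.067)[0],q,rate=.15,contact_N=12): servo_line(p); raise SystemExit("contact")
move_gripper(0.); print("gap",current_finger_gap(),np.round(current_force(),1),current_clock())
for a in np.radians([10,20,30,40,50,60,70,80,90,92]):
    p,q=pose(a,.067); servo_line(p,q,rate=.06)
    print(round(np.degrees(a)),np.round(current_force(),1),end=" ")
move_gripper(.044); p,q=pose(a,.16); servo_line(p,q,rate=.2); print(current_clock())
c=capture("side"); cv2.imwrite("pics/side4.png",cv2.resize(c["image"][200:400,300:500],None,fx=3,fy=3,interpolation=cv2.INTER_CUBIC))
P=cloud(c); m=(P[:,2]>.082)&(P[:,2]<.096)&(np.hypot(*(P[:,:2]-np.array(p[:2])).T)<.04)
if m.sum()>20:
    d=P[m,:2].mean(0)-piv; d2=cv2.minAreaRect(P[m,:2].astype(np.float32)); print(m.sum(),"lever dir deg",np.degrees(np.pi+POSE[2]-np.arctan2(d[1],d[0])),d2)
E
```

```text
sleeve pred [0.4983 0.095 ] seen ((0.5026656985282898, 0.09564539790153503), (0.019004259258508682, 0.06529389321804047), 83.53472137451172) 0.08849685840887833
[0.56407225 0.0896413 ]
gap 0.018907916821635635 [-0.7  3.5  7. ] 36.5583
10 [-0.5  2.5  6.3] 20 [-0.3  2.6  6.6] 30 [0.4 1.7 5.4] 40 [0.5 0.3 4.7] 50 [-0.1 -0.2  6.3] 60 [ 0.3 -0.7  6.1] 70 [ 1.  -1.4  6.3] 80 [ 1.3 -1.6  5.6] 90 [-2.4 -2.3  8.9] 92 [-7.5 -1.5 13.7] 41.0917
216 lever dir deg 91.17575125297272 ((0.5703698992729187, 0.15361589193344116), (0.062960185110569, 0.01903647743165493), 87.37039184570312)
```

View pics/side4.png

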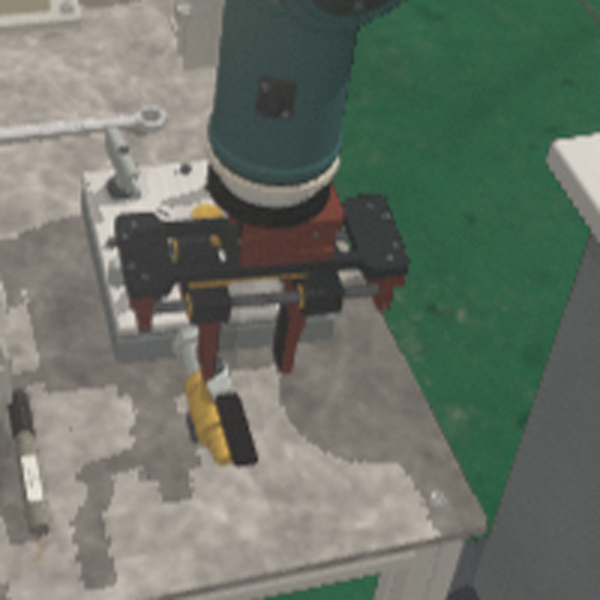

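The lever now lies along the pipe: its sleeve is at about (238,428), beside the yellow tail. The side-camera fits disagree (88° and 91°), so I'll check it more closely with the wrist camera.

```bash
python3 - <<'E'
from ops import *
from fit import cloud
from check import angles
import cv2
piv=to_world(POSE,(.03,.16))
move_ptp([.56,.03,.26],quat(POSE[2]))
c=capture("wrist"); cv2.imwrite("pics/wrist5.png",c["image"]); P=cloud(c)
g=to_world(POSE,(.03,.226)); m=(P[:,2]>.082)&(P[:,2]<.096)&(np.hypot(*(P[:,:2]-g).T)<.036)
r=cv2.minAreaRect(P[m,:2].astype(np.float32)); d=P[m,:2]-P[m,:2].mean(0); u=np.linalg.svd(d,full_matrices=False)[2][0]
print(m.sum(),r,"sleeve axis deg",np.degrees(np.arctan2(u[1],u[0]))%180,"want",90+np.degrees(POSE[2]),"centre in chamber frame",Rn.from_euler("z",-POSE[2]).apply([*(np.array(r[0])-POSE[:2]),0]).round(4),angles(P,1.3),current_clock())
E
```

```text
2409 ((0.5689681172370911, 0.15172165632247925), (0.06345115602016449, 0.018804026767611504), 84.95396423339844) sleeve axis deg 85.40181465725443 want 85.35 centre in chamber frame [0.0298 0.2223 0.    ] {'a': (1028, np.float64(1.293)), 'b': (1032, np.float64(1.29)), 'd': (498, np.float64(1.29))} 41.875
```

View pics/wrist5.png

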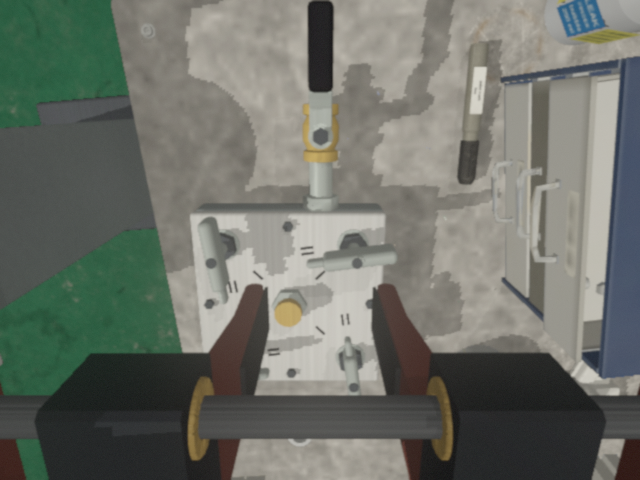

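The lever (320,50) lies in line with the pipe: its axis measures 85.4° against a target of 85.35°. The screws read 1.29–1.30, the marker and the other things are undisturbed, and the gripper is clear. Handing in.

```bash
python3 -c "
from bench import *
print(close_job(),current_clock())"
```

```text
the job is handed in; nothing more can be done
the job is handed in; nothing more can be done
```

The job is done and handed in at about 42 s: all four screws went crisscross (a, c, b, d) to half-way and then to their stops (last measured at 1.29–1.30 rad), and only then was the tap lever swung fully in line with its pipe.

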